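# Return spring back on the push dispenser's rod

### The job

The push dispenser has been taken apart for cleaning: put its return spring back. Pick up the spring, thread its tang end (the end it stands on) over the upright rod and work it down, twisting it gently to find the way through wherever it snags, until it sits fully home on the dispenser's shoulder; then let go. Never force it (the coils must not be squashed together), and leave everything else on the board undisturbed.

Things in the scene. Friction and masses are not known exactly. Their poses are not given: they have to be found in the camera images.
- spring: Steel compression spring standing upright and loose on the board: 33 mm outside, 25 mm inside, 58 mm tall, about 65 g. Origin at the centre of its underside (unsquashed), z up its axis, +x towards its tang. Its upper coils (36 mm, z 22 to 58 mm) are the part to grip; being round it can be gripped at any yaw. The lower 20 mm are its foot, which moves up as the spring is squashed
- spring_top (a point): Centre of the spring's top end, 58 mm above its origin; the bore is open right through
- tang (a point): Inner tip of the tang, at its underside: the wire end at the very bottom of the spring is bent inwards as one brass-coloured tang, 3 mm wide and 3 mm tall, reaching in to 7.5 mm from the axis along the spring's +x. The spring goes on tang end down
- foot_center (a point): Centre of the underside of the spring's foot (tang end); moves up with the foot when the spring is squashed
- spring_foot (a joint): How far the spring is squashed, m: 0 is unsquashed, 0.014 is solid. It starts to give at about 1.2 N and then 0.6 N more per mm (3 mm at 3 N). More than 10 mm (about 7 N) counts as forced
- dispenser: Lower half of a white push dispenser, fixed to the board, 68 mm diameter, 45 mm tall, with a flat shoulder 56 mm in diameter on top and an upright steel rod (10 mm diameter, round end, 52 mm high) in its middle. Origin at the centre of its underside, z up. An orange stripe on its side and a short orange mark on the shoulder show its +x. The rod carries two guide collars
- upper_collar (a point): Centre of the top face of the upper (blue) guide collar, 40 mm above the seat: 21 mm diameter, 4 mm thick, with one slot 6.6 mm wide from rim to rod, the only place where the tang can pass. The slot lies anywhere within 0.9 rad either side of the dispenser's +x; its angle is not measured (this frame does not show it) and changes every time
- lower_collar (a point): The same for the lower (orange) collar, top face 18 mm above the seat; its slot angle is independent of the upper one's, also within 0.9 rad of +x and not measured. A slot is found by letting the tang rest on the collar under 3 to 4 N and twisting until the foot drops through (the push then falls off). Between the collars the tang turns freely
- seat (a point): Centre of the dispenser's shoulder, where the rod comes out; the spring's underside ends here. The bore clears the collars by 2 mm all round: a sideways push felt on the spring means it is off-centre, so give way with it. Once the tang is in a slot, twisting on only wrenches it (pressing harder than 20 N anywhere on rod or collars counts as forced)
- rod_end (a point): Top of the rod, 52 mm above the seat
- board: Cutting board, fixed, 440 x 620 mm, 20 mm thick; origin at the centre of its underside
- kettle: Gooseneck steel kettle, loose, 140 mm diameter foot, 144 mm tall, spout to its +x (128 mm from its axis), handle to -x; leave alone
- gourd: Lidded mustard-yellow ceramic gourd, loose, 104 mm diameter, 140 mm tall; leave alone
- jar: Glass clip-lid jar, loose, 90 mm diameter, 113 mm tall; leave alone
- push_head: White push head of the dispenser, loose, 52 mm diameter, 36 mm tall; leave alone
There are look-alikes about, which are no part of the job. There is more than one size of the spring; the job needs the middle-sized.

How it is judged (in metres and radians):
On the way:
1. the spring's tang end is round the end of the rod (z of foot_center in the frame of seat below 0.05 m and horizontal distance between foot_center and seat below 0.006 m), for 0.02 s.
At the end, for the whole second after the job is handed in: The spring stands round the rod with its underside on the dispenser's shoulder (within 3 mm in height, 5 mm sideways), upright within 0.12 rad, unsquashed (under 4 mm), at rest and released (z of foot_center in the frame of seat between -0.003 and 0.003 m and horizontal distance between foot_center and seat below 0.005 m and angle between spring's own z axis and vertical below 0.12 rad and value of joint spring_foot below 0.004 m and linear speed of spring below 0.02 m/s); the robot touches nothing.
It fails at once if the spring was forced: squashed by more than 10 mm (value of joint spring_foot above 0.01 m).
It fails at once if the spring was rammed or wrenched against the dispenser with more than 20 N (contact force between spring and dispenser above 20 N).
It fails at once if the kettle, gourd, jar or push head was moved by more than 15 mm or tipped (distance of any of kettle, gourd, jar, push_head from where it was at the start of the episode above 0.015 m or angle between any of kettle, gourd, jar, push_head's own z axis and vertical above 0.2 rad).
It also fails if it takes over 72 s, if anything falls off the work surface, if the arm or the gripper's body presses on something with over 40 N, if the wrist force passes 120 N, or if a joint passes its speed limit or range.

### The arm

A 7-joint arm with a two-finger parallel gripper is mounted at the origin on the work surface. World frame = base frame: x ahead of the robot, y to its left, z up, the work surface at z = 0. Lengths are in m, angles in degrees, forces in N, time in s.
With the tool pointing down it reaches from about 0.425 to 0.875 m from the base axis. Payload 4.7 kg.
Tool frame: the origin (TCP) lies between the finger pads; the fingertips stand 25 mm ahead of it and the grasp point (between the pads) lies 6 mm ahead of it (env.tip_reach is the distance from the TCP to the fingertips, in m); z points along the fingers, y is the direction in which the jaws open and shut (so a half turn about z gives the same grasp; the last joint's range is limited). The gripper opens to 87 mm and grips with 3 to 60 N. Pads are 19 mm wide; open, the fingers measure 117 mm over their backs; the gripper's body (75 mm by 190 mm) begins 51 mm behind the grasp point.
Start: joints at [71.683, 18.392, -4.016, 83.108, 1.295, 78.541, -3.26], TCP at [0.213, -0.614, 0.248] pointing down, gripper open.
Joint ranges: [-163.93, 163.93], [-17.29, 119.83], [-79.2, 71.16], [3.27, 140.29], [-89.18, 269.18], [5.43, 117.66], [-154.24, 154.24]. Speed limits (degrees/s): [147.25, 147.25, 180, 180, 180, 180, 180].

### API

Orientations are given as [roll, pitch, yaw] about the fixed x, y, z axes, in that order (R = Rz(yaw) Ry(pitch) Rx(roll)).
In Python, from cell import env, viewer, job gives the robot as it stands.
- The arm moves only by the tool move_arm, never from a script. Its argument "steps" is a list of rows, each a list of 7 numbers: the finger opening in cm, from 0 to 8.7, then the shift along the tool's x, y, z in cm, then the turn, a rotation vector about the tool's x, y, z in rad. In form: [[fingers, tx, ty, tz, wx, wy, wz], ...]. A call has 1 to 5 rows; each row shifts and turns the commanded pose from where the row before left it, along the tool's axes as they then stand; what a row does not reach is not made up. A row lasts 1/12 s, in which the tool goes at most 41.7 mm and 7.16 degrees, less where a joint would pass 70% of its speed; a pose out of reach is approached as far as the arm can. A call is refused whole if a number of a shift passes 4.17 or a number of a turn 0.125, either way. A call with a gripper value outside its range is refused whole. The fingers move at their own pace and stop on an object; "force" is the grip in N (left out, the last holds). Time passes only in rows, so rows that do not move let the fingers close. It gives the time, the measured TCP pose, the force and the opening at its end, in the units of the state.
- env.get_obs(): the state, without advancing time (a new reading comes with each control period).
- viewer.read_camera(name): name is "scene" or "top"; returns a dict with "img" (384x512x3 uint8, red, green, blue), "vfov" (degrees; the focal length in pixels is half the picture's height over the tangent of half this angle, whatever the lens; pixels are square), "cx", "cy" (the principal point, pixels), "extrinsics" (4x4, takes a point from world to camera coordinates). Camera axes: x right, y down, z forward; pixel columns grow to the right and rows downward; lengths in m; the calibration is good to about 2 mm. A picture is of the moment at which its call begins. There is no depth.
- job.sign_off(): hands the job in, once; it reports no verdict.
The state is a dict: "time_s": time; "qpos": joint angles; "joint_velocities": joint speeds; "effort": joint torques, N m; "tool_pos": TCP position; "tool_rot": TCP orientation; "force": force on the tool from outside, world axes, zero at the start; "wrist_torque": the same for the moment, N m; "grip_width": finger opening in m.
Only numpy, scipy, OpenCV 4.12 (cv2) and the standard library are available. Lean on these libraries where they do the work, as an engineer would, in place of code of your own. Each camera call takes 0.05 s, during which the arm holds its last target.

## Working session

There is one attempt and no reset: what is moved stays moved. The work goes in short steps, Python scripts to look and compute and a tool call to move; the robot and the scene stay as the last step left them, time stands still between calls to the robot, and variables do not carry over. Pictures are saved under pics/ and viewed, and the job is handed in when it is done.

Besides the shell and the picture viewer there is one more tool, called after ">>>" by a JSON object that holds its "op" and its "data", one argument or row to a line. move_arm: Moves the arm, as the interface text tells. Its arguments: {"type":"object","properties":{"steps":{"type":"array"},"force":{"type":"number"}},"required":["steps"]}

```bash
ls; mkdir -p pics; python3 - <<'E'
from cell import env, viewer, job
import cv2
o=env.get_obs()
print(o)
for n in ["scene","top"]:
    c=viewer.read_camera(n)
    print(n,c["vfov"],c["cx"],c["cy"],c["extrinsics"].tolist() if hasattr(c["extrinsics"],'tolist') else c["extrinsics"])
    cv2.imwrite(f"pics/{n}0.png",c["img"][:,:,::-1])
E
```

```text
pics
{'time_s': 0.0, 'qpos': array([71.6831232 , 18.43866224, -4.01606164, 83.17736689,  1.29390999,
       78.53750891, -3.26010859]), 'joint_velocities': array([ 0.02397947, -0.0432983 ,  0.00513235,  0.04190195, -0.02715291,
        0.04907405, -0.09294109]), 'effort': array([-3.05006843e-04, -4.91294432e+01, -4.03828695e-01, -3.12533247e+01,
       -6.38627680e-02,  4.36140457e-02,  1.69376176e-04]), 'tool_pos': array([ 0.21275688, -0.61365774,  0.24644441]), 'tool_rot': array([-1.79891646e+02,  4.47787818e-03,  1.91268621e+01]), 'force': array([-0.40250004,  0.53554731, -0.75090293]), 'wrist_torque': array([-0.01766435, -0.00399862, -0.03801269]), 'grip_width': 0.08693752461891728}
scene 51.17937155799686 247.3426430965743 191.83484356956768 [[-0.66916403799031, 0.7431026353609537, 0.004238346388408023, 0.38291549349000803], [0.5308734738704025, 0.48202709974271485, -0.6970102078552348, -0.2246461447566429], [-0.5199931201480205, -0.4641641395381942, -0.7170486779609136, 1.2814579317595793], [0.0, 0.0, 0.0, 1.0]]
top 42.33422000907613 263.8174016317518 185.08419524337995 [[-0.00012116641241807678, -0.9999533269310654, 0.009660707955136941, 0.00025262666501417273], [-0.9821331744835697, -0.0016990253660380946, -0.18817954429648184, 0.555914844904971], [0.18818717516750844, -0.009510902812010183, -0.9820871294494059, 1.2772799735640379], [0.0, 0.0, 0.0, 1.0]]
```

```bash
python3 -c "
import cv2
for n in ['scene','top']:
    i=cv2.imread(f'pics/{n}0.png'); cv2.imwrite(f'pics/{n}0b.png',cv2.resize(i,(800,600),interpolation=cv2.INTER_CUBIC))"
```

```text
(no output)
```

View pics/scene0b.png

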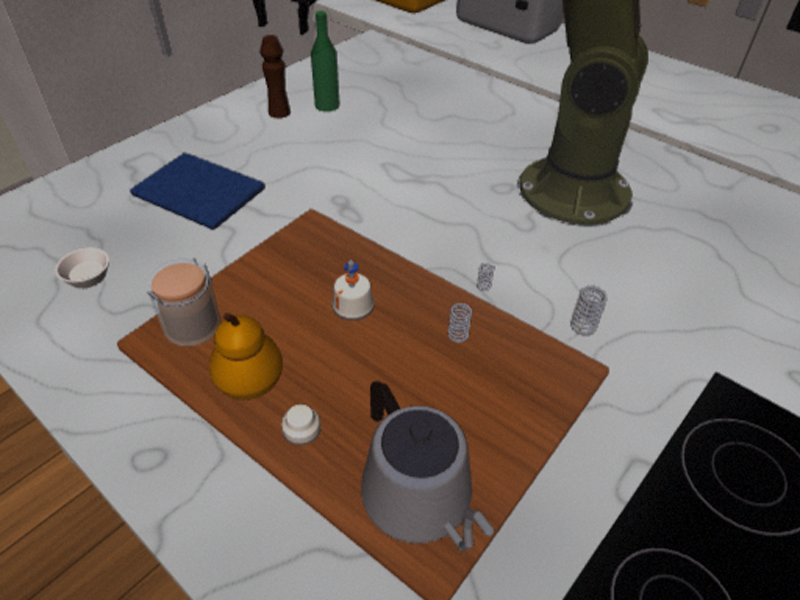

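View pics/top0b.png

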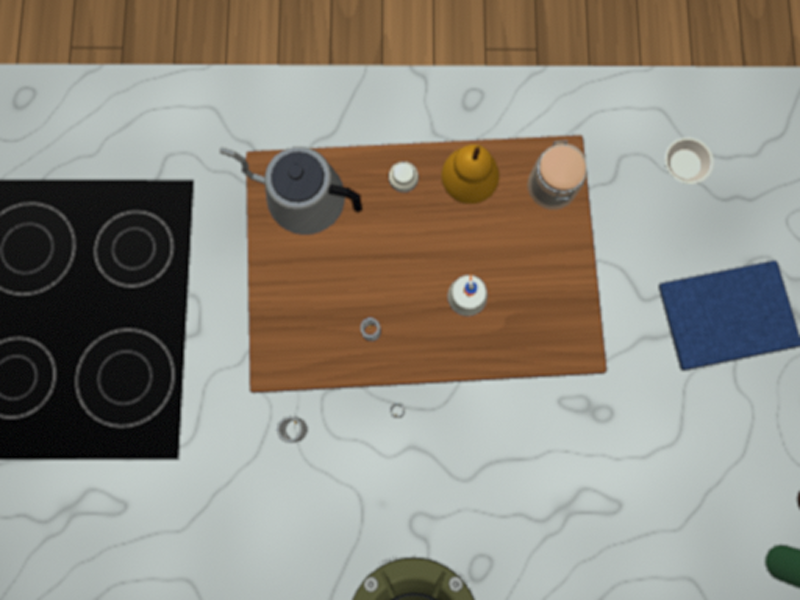

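The middle-sized spring is on the board, at (459,322) in the scene picture and (370,328) in the top one. A larger and a smaller spring stand off the board. The dispenser is at (353,297) and (468,295). Next I'll enlarge these areas to measure them.

```bash
python3 -c "
import cv2,numpy as np
def crop(n,x0,y0,w,h,s):
    i=cv2.imread(f'pics/{n}0.png')[y0:y0+h,x0:x0+w]; return cv2.resize(i,None,fx=s,fy=s,interpolation=cv2.INTER_CUBIC)
a=crop('scene',205,160,50,50,8);b=crop('scene',270,180,50,50,8)
cv2.imwrite('pics/cs.png',np.hstack([a,b]))
a=crop('top',275,165,50,50,8);b=crop('top',212,185,50,50,8)
cv2.imwrite('pics/ct.png',np.hstack([a,b]))"
```

```text
(no output)
```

View pics/cs.png

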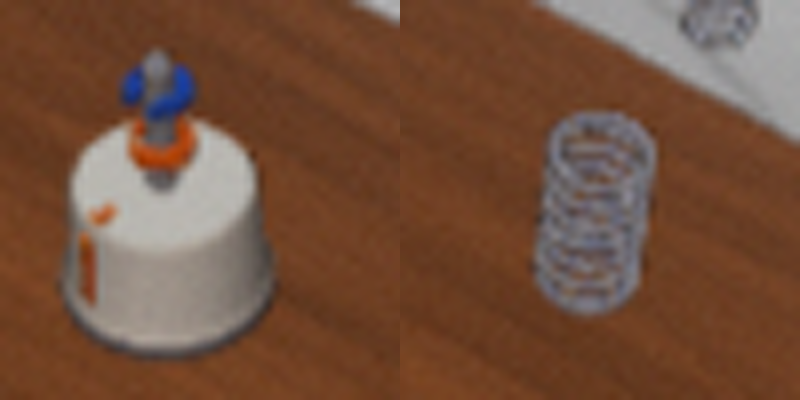

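View pics/ct.png

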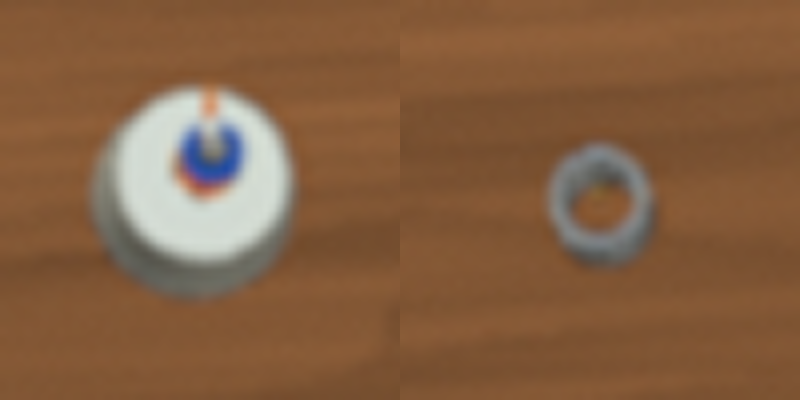

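```bash
cat > h.py <<'E'
import numpy as np,cv2
from scipy.optimize import least_squares
CAM={}
def cam(c):
    f=192/np.tan(np.radians(c["vfov"]/2)); return f,c["cx"],c["cy"],np.array(c["extrinsics"])
def proj(C,P):
    f,cx,cy,E=C; q=np.atleast_2d(P)@E[:3,:3].T+E[:3,3]; return np.c_[f*q[:,0]/q[:,2]+cx,f*q[:,1]/q[:,2]+cy]
def atz(C,uv,z):
    f,cx,cy,E=C; d=E[:3,:3].T@np.array([(uv[0]-cx)/f,(uv[1]-cy)/f,1]); o=-E[:3,:3].T@E[:3,3]
    return o+d*(z-o[2])/d[2]
def circ(x,y,z,r,n=60):
    t=np.linspace(0,2*np.pi,n); return np.c_[x+r*np.cos(t),y+r*np.sin(t),0*t+z]
E
cat > m.py <<'E'
from cell import viewer
from h import *
import pickle
D={}
for n in ["scene","top"]:
    c=viewer.read_camera(n);D[n]=cam(c)
pickle.dump(D,open("cams.pkl","wb"))
def px(u,v,x0,y0,off=0): return ((u-off+.5)/8-.5+x0,(v+.5)/8-.5+y0)
S,T=D["scene"],D["top"]
pt=lambda p:np.round(p*1000,1)
print("shoulder top",pt(atz(T,px(204.5,174.5,275,165),.065)),"scene",pt(atz(S,px(165,181,205,160),.065)))
print("rodend top",pt(atz(T,px(212,142,275,165),.115)),"scene",pt(atz(S,px(157,52,205,160),.115)))
print("spring top",pt(atz(T,px(600,195,212,185,400),.078)),"scene",pt(atz(S,px(603,147,270,180,400),.078)))
print("tang", pt(atz(T,px(597,188,212,185,400),.0215)))
print("mark", pt(atz(T,px(209,102,275,165),.065)), pt(atz(S,px(103,214,205,160),.065)))
E
python3 m.py
```

```text
shoulder top [550.2 -95.7  65. ] scene [549.5 -94.7  65. ]
rodend top [551.4 -94.  115. ] scene [546.9 -98.1 115. ]
spring top [487.7  72.   78. ] scene [486.7  72.5  78. ]
tang [498.1  75.6  21.5]
mark [574.8 -97.5  65. ] [572.6 -98.7  65. ]
```

```bash
cat > ov.py <<'E'
from h import *
import pickle,sys
D=pickle.load(open("cams.pkl","rb"))
S,T=D["scene"],D["top"]
dx,dy=.550,-.0952; sx,sy=.4872,.0722
def draw(n,C,x0,y0,w,h,s,circs):
    i=cv2.imread(f'pics/{n}0.png')[y0:y0+h,x0:x0+w]; i=cv2.resize(i,None,fx=s,fy=s,interpolation=cv2.INTER_CUBIC)
    for c,col in circs:
        p=(proj(C,c)-[x0,y0]+.5)*s-.5
        cv2.polylines(i,[np.round(p*16).astype(np.int32)],False,col,1,cv2.LINE_AA,4)
    return i
g=(0,255,0)
dc=[(circ(dx,dy,.065,.028),g),(circ(dx,dy,.02,.034),g),(circ(dx,dy,.105,.0105),(0,255,255)),(circ(dx,dy,.083,.0105),(255,255,0)),(circ(dx,dy,.112,.005),g)]
sc=[(circ(sx,sy,.078,.0165),g),(circ(sx,sy,.02,.0165),(0,255,255))]
cv2.imwrite('pics/ov1.png',np.vstack([np.hstack([draw('scene',S,208,162,40,46,8,dc),draw('scene',S,278,188,40,46,8,sc)])]))
cv2.imwrite('pics/ov2.png',np.hstack([draw('top',T,280,170,40,40,10,dc),draw('top',T,217,190,40,40,10,sc)]))
cv2.imwrite('pics/ov3.png',np.hstack([draw('top',T,290,173,20,20,20,[]),draw('scene',S,215,164,20,20,20,[])]))
E
python3 ov.py
```

```text
(no output)
```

View pics/ov1.png

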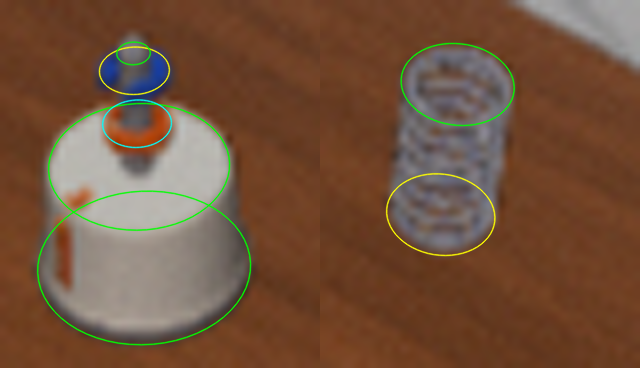

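View pics/ov2.png

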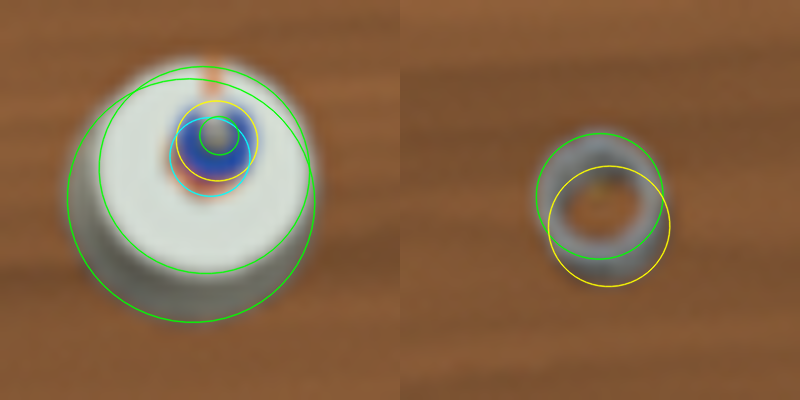

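View pics/ov3.png

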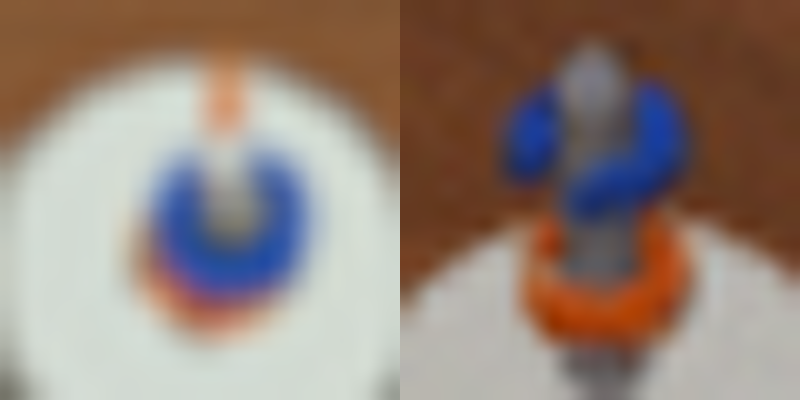

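```bash
cat > ov4.py <<'E'
exec(open('ov.py').read().split("g=(0")[0])
from ov import draw
def rad(x,y,z,a,r0,r1): 
    a=np.radians(a);return np.array([[x+r0*np.cos(a),y+r0*np.sin(a),z],[x+r1*np.cos(a),y+r1*np.sin(a),z]])
ims=[]
for n,C,x0,y0 in [('top',T,290,173),('scene',S,215,164)]:
  for z in [.105,.083]:
    L=[(circ(dx,dy,z,.0105),(0,255,0)),(circ(dx,dy,z-.004,.0105),(0,255,0)),(circ(dx,dy,z,.005),(0,255,0))]
    L+=[(rad(dx,dy,z,a,.0105,.014),(0,0,0) if a else (255,255,255)) for a in range(-60,61,15)]
    ims.append(draw(n,C,x0,y0,20,20,20,L))
cv2.imwrite('pics/ov4.png',np.vstack([np.hstack(ims[:2]),np.hstack(ims[2:])])[:, :])
L=[(rad(sx,sy,.0215,a,.0075,.0125),(0,0,0) if a else (255,255,255)) for a in range(-180,180,30)]+[(circ(sx,sy,.078,.0125),(0,255,0)),(circ(sx,sy,.02,.0125),(0,255,255))]
cv2.imwrite('pics/ov5.png',np.hstack([draw('top',T,227,200,20,20,20,L),draw('top',T,227,200,20,20,20,[])]))
E
python3 ov4.py; python3 -c "
import cv2;i=cv2.imread('pics/ov4.png');cv2.imwrite('pics/ov4s.png',cv2.resize(i,(600,600),interpolation=cv2.INTER_AREA))"
```

```text
(no output)
```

View pics/ov4s.png

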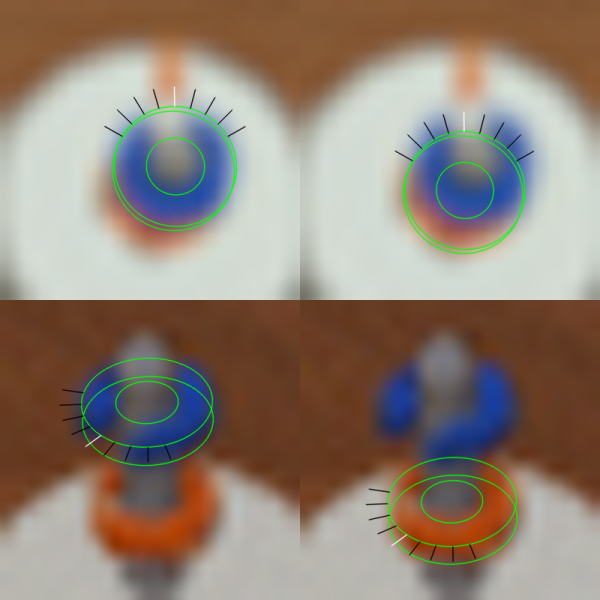

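View pics/ov5.png

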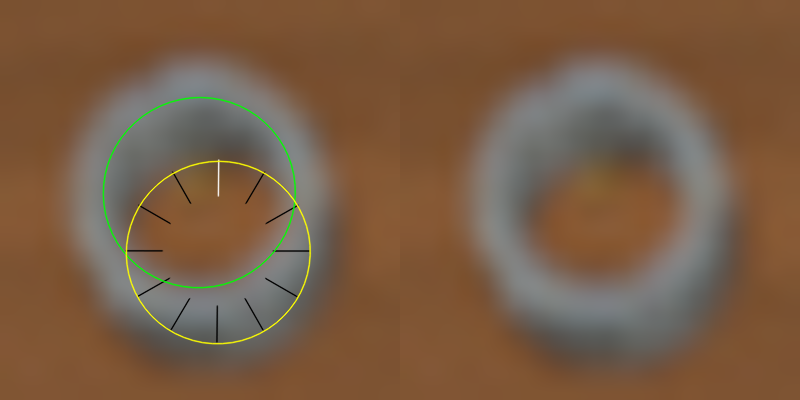

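The overlays agree to within about 1 mm. The dispenser is at (0.550, -0.095) with yaw about -6°, and the spring is at (0.487, 0.072). The tang points about +15° in the world frame and the upper slot about +5°; I can't see the lower slot. I'll move over the spring now.

>>> {"op": "move_arm", "data": {
  "steps": [
    [8.7, 2.4, -2.8, 0, 0, 0, 0],
    [8.7, 2.4, -2.8, 0, 0, 0, 0],
    [8.7, 2.4, -2.8, 0, 0, 0, 0],
    [8.7, 2.4, -2.8, 0, 0, 0, 0],
    [8.7, 2.4, -2.8, 0, 0, 0, 0]
  ],
  "force": 20
}}

```text
time_s: 0.62
tool_pos: [0.2808, -0.4408, 0.2473]
tool_rot: [-180.0, 0.0, 19.1]
force: [1.5, -0.5, 0.5]
grip_width: 0.0868
```

>>> {"op": "move_arm", "data": {
  "steps": [
    [8.7, 2.4, -2.8, 0, 0, 0, 0],
    [8.7, 2.4, -2.8, 0, 0, 0, 0],
    [8.7, 2.4, -2.8, 0, 0, 0, 0],
    [8.7, 2.4, -2.8, 0, 0, 0, 0],
    [8.7, 2.4, -2.8, 0, 0, 0, 0]
  ]
}}

```text
time_s: 1.03
tool_pos: [0.3482, -0.2691, 0.2475]
tool_rot: [180.0, 0.0, 19.1]
force: [0.9, -0.5, 0.5]
grip_width: 0.0871
```

>>> {"op": "move_arm", "data": {
  "steps": [
    [8.7, 2.4, -2.8, 0, 0, 0, 0],
    [8.7, 2.4, -2.8, 0, 0, 0, 0],
    [8.7, 2.4, -2.8, 0, 0, 0, 0],
    [8.7, 2.4, -2.8, 0, 0, 0, 0],
    [8.7, 2.4, -2.8, 0, 0, 0, 0]
  ]
}}

```text
time_s: 1.45
tool_pos: [0.4156, -0.0976, 0.2476]
tool_rot: [179.9, -0.0, 19.1]
force: [1.1, -0.2, 0.1]
grip_width: 0.0867
```

>>> {"op": "move_arm", "data": {
  "steps": [
    [8.7, 2.4, -2.7, 0, 0, 0, 0],
    [8.7, 2.4, -2.7, 0, 0, 0, 0],
    [8.7, 2.4, -2.7, 0, 0, 0, 0],
    [8.7, 2.4, -2.7, 0, 0, 0, 0],
    [8.7, 2.4, -2.7, 0, 0, 0, 0]
  ]
}}

```text
time_s: 1.87
tool_pos: [0.4849, 0.0691, 0.2478]
tool_rot: [179.9, -0.0, 19.1]
force: [1.0, 0.3, 0.6]
grip_width: 0.0874
```

>>> {"op": "move_arm", "data": {
  "steps": [
    [8.7, 0, 0, 2.0, 0, 0, -0.1],
    [8.7, 0, 0, 2.0, 0, 0, -0.1],
    [8.7, 0, 0, 2.0, 0, 0, -0.08],
    [8.7, 0, 0, 0, 0, 0, 0],
    [8.7, 0, 0, 0, 0, 0, 0]
  ]
}}

```text
time_s: 2.28
tool_pos: [0.4839, 0.0674, 0.187]
tool_rot: [-179.9, 0.1, 35.0]
force: [-0.1, 0.1, -0.2]
grip_width: 0.0867
```

```bash
cat > st.py <<'E'
from cell import env
import numpy as np,sys
from scipy.spatial.transform import Rotation as R
o=env.get_obs()
p=np.array(o["tool_pos"]);Rm=R.from_euler("xyz",o["tool_rot"],degrees=True).as_matrix()
print("t",round(o["time_s"],2),"pos",np.round(p*1000,1),"rot",np.round(o["tool_rot"],2),"F",np.round(o["force"],2),"T",np.round(o["wrist_torque"],3),"w",round(o["grip_width"]*1000,2),"q7",round(o["qpos"][6],1))
if len(sys.argv)>3:
    t=np.array([float(a) for a in sys.argv[1:4]]);print("delta tool cm",np.round(Rm.T@(t-p)*100,3))
E
python3 st.py .4872 .0722 .073
```

```text
t 2.28 pos [483.9  67.4 187. ] rot [-1.7991e+02  9.0000e-02  3.5050e+01] F [-0.13  0.09 -0.22] T [ 0.034 -0.067  0.045] w 86.68 q7 -68.2
delta tool cm [ 0.566 -0.181 11.397]
```

>>> {"op": "move_arm", "data": {
  "steps": [
    [8.7, 0.57, -0.18, 1.0, 0, 0, 0],
    [8.7, 0, 0, 2.6, 0, 0, 0],
    [8.7, 0, 0, 2.6, 0, 0, 0],
    [8.7, 0, 0, 0, 0, 0, 0]
  ]
}}

```text
time_s: 2.62
tool_pos: [0.4861, 0.0714, 0.123]
tool_rot: [-179.8, 0.3, 35.0]
force: [-2.4, -1.4, -0.7]
grip_width: 0.0875
```

```bash
python3 st.py .4872 .0722 .073; cat > pic.py <<'E'
from cell import viewer
import sys,cv2,numpy as np
# name cam x0 y0 w h s
a=sys.argv
n,c=a[1],a[2];x0,y0,w,h,s=map(int,a[3:8])
i=viewer.read_camera(c)["img"][:,:,::-1]
cv2.imwrite(f"pics/raw_{n}.png",i)
cv2.imwrite(f"pics/{n}.png",cv2.resize(i[y0:y0+h,x0:x0+w],None,fx=s,fy=s,interpolation=cv2.INTER_CUBIC))
E
python3 pic.py a1 scene 230 130 130 100 6;python3 pic.py a2 top 180 150 130 100 6
```

```text
t 2.62 pos [486.1  71.4 123. ] rot [-179.83    0.26   35.02] F [-2.43 -1.4  -0.7 ] T [-0.047  0.058  0.032] w 87.48 q7 -72.7
delta tool cm [0.156 0.015 5.003]
```

View pics/a1.png

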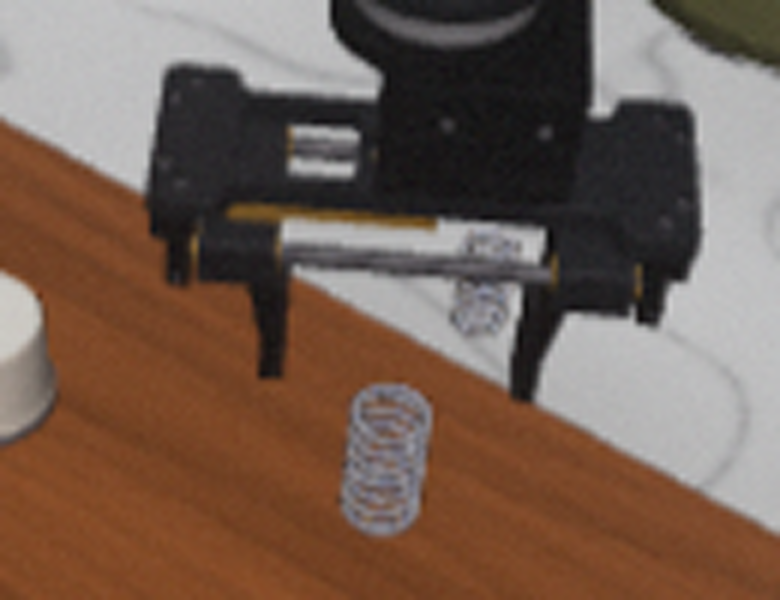

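View pics/a2.png

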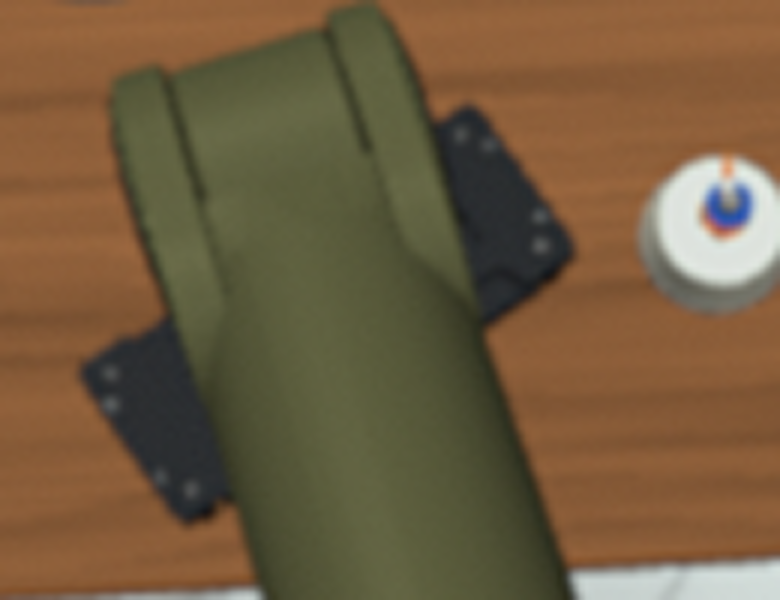

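```bash
python3 - <<'E'
from h import *
import pickle
S=pickle.load(open("cams.pkl","rb"))["scene"]
f=lambda u,v:((u+.5)/6-.5+230,(v+.5)/6-.5+130)
for u,v in [(271,374),(522,399)]: print(atz(S,f(u,v),.098))
E=np.array
print((proj(S,[[.4872,.0722,.078],[.4872,.0722,.02]])-[230,130]+.5)*6-.5)
E
```

```text
[0.5190043  0.03654603 0.098     ]
[0.46503623 0.11572137 0.098     ]
[[390.70904    410.49098572]
 [378.05027083 508.1269302 ]]
```

>>> {"op": "move_arm", "data": {
  "steps": [
    [8.7, 0, 0, 2.0, 0, 0, 0],
    [8.7, 0, 0, 2.0, 0, 0, 0],
    [8.7, 0, 0, 0.7, 0, 0, 0],
    [8.7, 0, 0, 0, 0, 0, 0],
    [8.7, 0, 0, 0, 0, 0, 0]
  ]
}}

```text
time_s: 3.13
tool_pos: [0.4893, 0.0724, 0.08]
tool_rot: [179.9, -0.1, 35.1]
force: [-0.1, 0.5, -0.0]
grip_width: 0.0869
```

```bash
python3 st.py .4872 .0722 .073; python3 pic.py a3 scene 250 150 80 75 8; python3 st.py .4872 .0722 .073
```

```text
t 3.13 pos [489.3  72.4  80. ] rot [ 1.7994e+02 -8.0000e-02  3.5140e+01] F [-0.15  0.52 -0.  ] T [-0.011 -0.023 -0.   ] w 86.93 q7 -75.9
delta tool cm [-0.178 -0.106  0.702]
t 3.18 pos [489.6  72.4  80.3] rot [ 1.7991e+02 -1.2000e-01  3.5140e+01] F [ 0.59 -0.8   0.81] T [ 0.018 -0.042  0.006] w 87.48 q7 -75.9
delta tool cm [-0.206 -0.119  0.726]
```

View pics/a3.png

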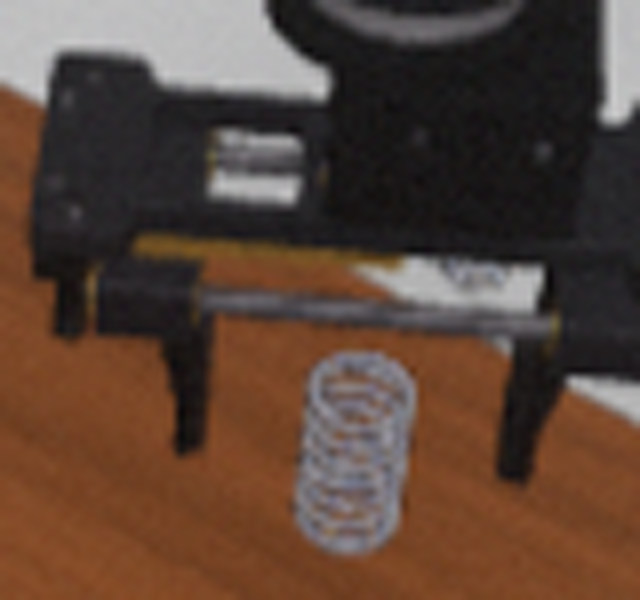

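>>> {"op": "move_arm", "data": {
  "steps": [
    [8.7, -0.19, -0.11, 0.7, 0, 0, 0],
    [8.7, 0, 0, 0, 0, 0, 0],
    [6, 0, 0, 0, 0, 0, 0],
    [5, 0, 0, 0, 0, 0, 0],
    [4, 0, 0, 0, 0, 0, 0]
  ],
  "force": 15
}}

```text
time_s: 3.6
tool_pos: [0.4862, 0.0721, 0.0718]
tool_rot: [180.0, -0.0, 35.2]
force: [-0.6, -0.8, 0.8]
grip_width: 0.0744
```

```bash
python3 st.py .4872 .0722 .073; python3 pic.py a4 scene 250 150 80 75 8; python3 st.py .4872 .0722 .073
```

```text
t 3.6 pos [486.2  72.1  71.8] rot [ 1.7998e+02 -1.0000e-02  3.5170e+01] F [-0.58 -0.76  0.81] T [-0.038 -0.046  0.007] w 74.41 q7 -76.3
delta tool cm [ 0.09   0.046 -0.124]
t 3.65 pos [486.2  72.1  71.7] rot [ 1.7999e+02 -1.0000e-02  3.5170e+01] F [ 0.93 -0.04 -0.01] T [ 0.008 -0.001  0.018] w 70.27 q7 -76.3
delta tool cm [ 0.092  0.047 -0.129]
```

View pics/a4.png

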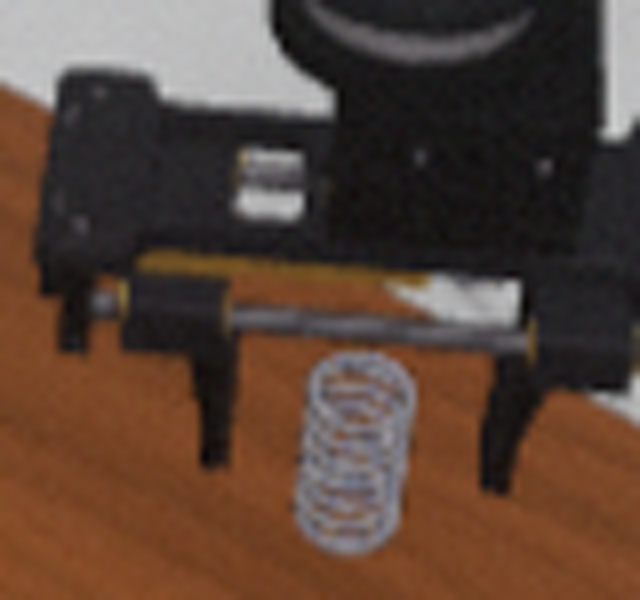

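>>> {"op": "move_arm", "data": {
  "steps": [
    [4, 0.09, 0.05, 0, 0, 0, 0],
    [3.3, 0, 0, 0, 0, 0, 0],
    [3, 0, 0, 0, 0, 0, 0],
    [3, 0, 0, 0, 0, 0, 0],
    [3, 0, 0, 0, 0, 0, 0]
  ]
}}

```text
time_s: 4.07
tool_pos: [0.4871, 0.0722, 0.0715]
tool_rot: [-180.0, 0.0, 35.2]
force: [-0.2, 0.0, 0.3]
grip_width: 0.0377
```

>>> {"op": "move_arm", "data": {
  "steps": [
    [3, 0, 0, 0, 0, 0, 0],
    [3, 0, 0, 0, 0, 0, 0],
    [3, 0, 0, 0, 0, 0, 0],
    [3, 0, 0, 0, 0, 0, 0],
    [3, 0, 0, 0, 0, 0, 0]
  ]
}}

```text
time_s: 4.48
tool_pos: [0.487, 0.0722, 0.0715]
tool_rot: [180.0, 0.0, 35.2]
force: [0.5, 0.0, -0.2]
grip_width: 0.033
```

```bash
python3 st.py .4872 .0722 .073; python3 pic.py a5 scene 250 150 80 75 8; python3 st.py .4872 .0722 .073
```

```text
t 4.48 pos [487.   72.2  71.5] rot [180.     0.    35.17] F [ 0.52  0.01 -0.24] T [ 0.02   0.023 -0.006] w 33.03 q7 -76.3
delta tool cm [ 0.016  0.009 -0.15 ]
t 4.53 pos [487.   72.2  71.5] rot [1.800e+02 1.000e-02 3.517e+01] F [0.28 0.15 0.06] T [0.069 0.053 0.006] w 33.08 q7 -76.3
delta tool cm [ 0.019  0.008 -0.15 ]
```

View pics/a5.png

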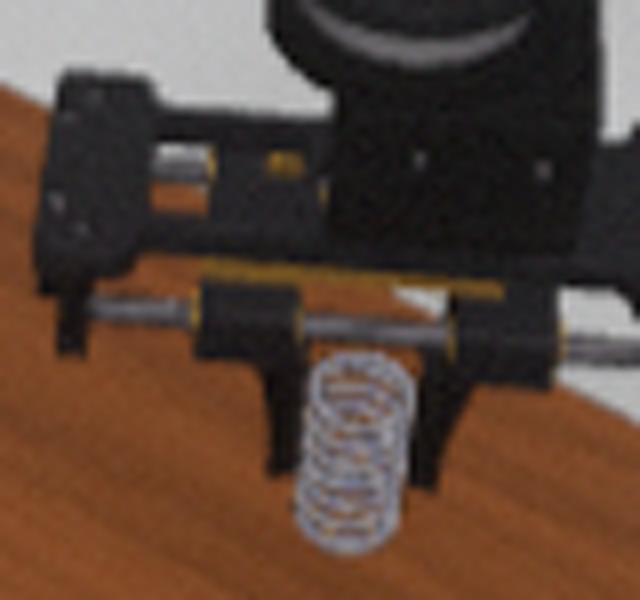

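Gripped at 33.0 mm, the spring's own diameter, and centred. I'll lift it and carry it to the rod.

>>> {"op": "move_arm", "data": {
  "steps": [
    [3, 0, 0, -1.5, 0, 0, 0],
    [3, 0, 0, -3.0, 0, 0, 0],
    [3, 0, 0, -3.5, 0, 0, 0],
    [3, 0, 0, -3.0, 0, 0, 0],
    [3, 0, 0, -1.0, 0, 0, 0]
  ]
}}

```text
time_s: 4.95
tool_pos: [0.4893, 0.0728, 0.1959]
tool_rot: [179.8, -0.3, 35.2]
force: [1.2, 0.5, -0.2]
grip_width: 0.0328
```

```bash
python3 st.py .550 -.0952 .191
```

```text
t 4.95 pos [489.3  72.8 195.9] rot [179.75  -0.3   35.18] F [ 1.23  0.53 -0.2 ] T [ 0.022 -0.152  0.035] w 32.82 q7 -68.7
delta tool cm [-4.722 17.224  0.536]
```

>>> {"op": "move_arm", "data": {
  "steps": [
    [3, -0.5, 2.0, 0, 0, 0, 0],
    [3, -0.9, 3.4, 0, 0, 0, 0],
    [3, -1.0, 3.6, 0, 0, 0, 0],
    [3, -1.0, 3.6, 0, 0, 0, 0],
    [3, -0.8, 3.0, 0, 0, 0, 0]
  ]
}}

```text
time_s: 5.37
tool_pos: [0.5426, -0.0828, 0.1907]
tool_rot: [180.0, 0.1, 35.1]
force: [0.1, -1.1, -0.5]
grip_width: 0.033
```

>>> {"op": "move_arm", "data": {
  "steps": [
    [3, -0.4, 1.5, 0, 0, 0, 0],
    [3, 0, 0, 0, 0, 0, 0.08],
    [3, 0, 0, 0, 0, 0, 0.08],
    [3, 0, 0, 0, 0, 0, 0],
    [3, 0, 0, 0, 0, 0, 0]
  ]
}}

```text
time_s: 5.78
tool_pos: [0.5476, -0.0932, 0.191]
tool_rot: [-180.0, 0.0, 26.2]
force: [-0.1, -0.1, 0.3]
grip_width: 0.0333
```

```bash
python3 pic.py b1 scene 190 110 80 75 8; python3 st.py .550 -.0952 .191
```

```text
t 5.83 pos [547.7 -93.2 191.2] rot [-1.7997e+02  3.0000e-02  2.6200e+01] F [-0.22  0.34 -0.76] T [ 0.009 -0.007  0.014] w 32.82 q7 -63.7
delta tool cm [0.121 0.28  0.017]
```

View pics/b1.png

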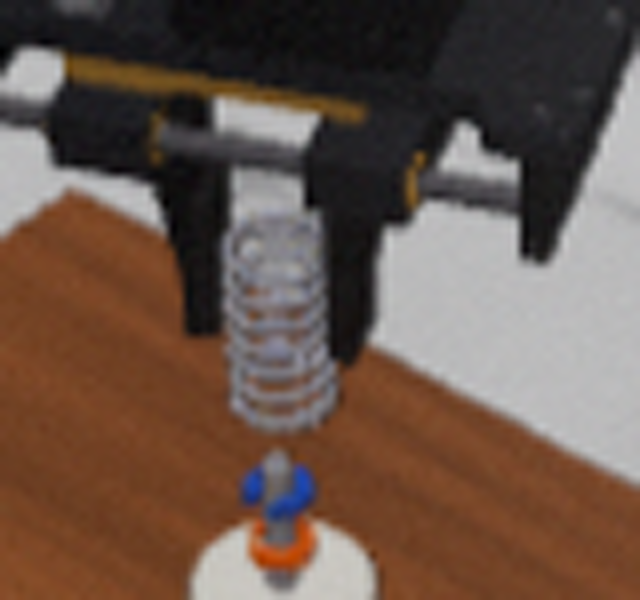

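```bash
cat > ov6.py <<'E'
from h import *
import pickle,sys
S=pickle.load(open("cams.pkl","rb"))["scene"]
# name x0 y0 w h s x y zbase
a=sys.argv;n=a[1];x0,y0,w,h,s=map(int,a[2:7]);x,y,z=map(float,a[7:10])
i=cv2.imread(f"pics/raw_{n}.png")[y0:y0+h,x0:x0+w]; i=cv2.resize(i,None,fx=s,fy=s,interpolation=cv2.INTER_CUBIC)
for c,col in [(circ(x,y,z,.0165),(0,255,255)),(circ(x,y,z+.058,.0165),(0,255,0)),(circ(x,y,z+.003,.0125),(0,255,255)),(circ(.550,-.0952,.065,.028),(255,0,255)),(circ(.550,-.0952,.105,.0105),(255,0,255))]:
    p=(proj(S,c)-[x0,y0]+.5)*s-.5
    cv2.polylines(i,[np.round(p*16).astype(np.int32)],False,col,1,cv2.LINE_AA,4)
cv2.imwrite(f"pics/ov_{n}.png",i)
E
python3 ov6.py b1 205 125 50 62 9 .5478 -.0932 .1397
```

```text
(no output)
```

View pics/ov_b1.png

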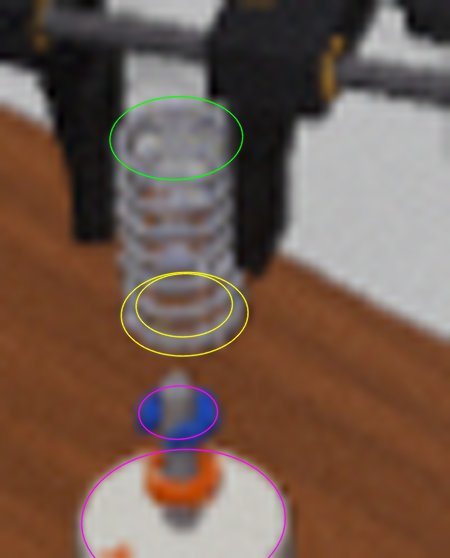

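>>> {"op": "move_arm", "data": {
  "steps": [
    [3, 0.12, 0.28, 0.5, 0, 0, 0],
    [3, 0, 0, 0.8, 0, 0, 0],
    [3, 0, 0, 0.8, 0, 0, 0],
    [3, 0, 0, 0, 0, 0, 0],
    [3, 0, 0, 0, 0, 0, 0]
  ]
}}

```text
time_s: 6.25
tool_pos: [0.5496, -0.0959, 0.1695]
tool_rot: [-179.9, 0.1, 26.0]
force: [0.4, 0.1, -0.9]
grip_width: 0.0326
```

```bash
python3 st.py .550 -.0952 .1625; python3 pic.py b2 scene 205 125 50 62 9; python3 ov6.py b2 205 125 50 62 9 .550 -.0952 .1177
```

```text
t 6.25 pos [549.6 -95.9 169.5] rot [-1.7992e+02  8.0000e-02  2.6030e+01] F [ 0.43  0.09 -0.86] T [ 0.036  0.012 -0.008] w 32.62 q7 -64.4
delta tool cm [ 0.073 -0.047  0.697]
```

View pics/ov_b2.png

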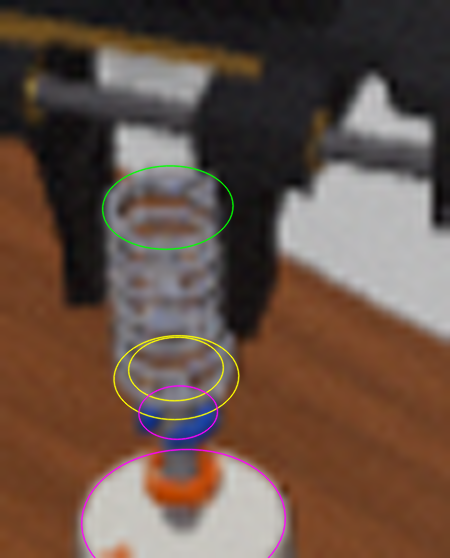

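>>> {"op": "move_arm", "data": {
  "steps": [
    [3, 0.05, -0.05, 0.5, 0, 0, 0],
    [3, 0, 0, 0.3, 0, 0, 0],
    [3, 0, 0, 0, 0, 0, 0],
    [3, 0, 0, 0, 0, 0, 0]
  ]
}}

```text
time_s: 6.63
tool_pos: [0.5503, -0.0954, 0.1623]
tool_rot: [-180.0, 0.0, 26.0]
force: [-0.6, 0.6, -0.2]
grip_width: 0.033
```

```bash
python3 st.py .550 -.0952 .1565
```

```text
t 6.63 pos [550.3 -95.4 162.3] rot [-1.7999e+02  2.0000e-02  2.6010e+01] F [-0.63  0.62 -0.15] T [0.038 0.08  0.008] w 32.99 q7 -64.8
delta tool cm [-0.02  -0.033  0.582]
```

>>> {"op": "move_arm", "data": {
  "steps": [
    [3, 0, 0, 0.4, 0, 0, 0],
    [3, 0, 0, 0.3, 0, 0, 0],
    [3, 0, 0, 0, 0, 0, 0]
  ]
}}

```text
time_s: 6.88
tool_pos: [0.55, -0.0955, 0.1548]
tool_rot: [-180.0, 0.1, 26.0]
force: [-0.8, 0.1, -0.0]
grip_width: 0.0327
```

>>> {"op": "move_arm", "data": {
  "steps": [
    [3, 0, 0, 0.2, 0, 0, 0],
    [3, 0, 0, 0, 0, 0, 0]
  ]
}}

```text
time_s: 7.05
tool_pos: [0.5503, -0.0954, 0.1532]
tool_rot: [-180.0, 0.0, 26.0]
force: [-0.5, -0.1, 0.1]
grip_width: 0.033
```

```bash
python3 st.py; python3 pic.py b3 scene 205 125 50 62 9; python3 st.py;
```

```text
t 7.05 pos [550.3 -95.4 153.2] rot [-1.7998e+02  2.0000e-02  2.6000e+01] F [-0.53 -0.08  0.1 ] T [0.003 0.047 0.009] w 32.97 q7 -65.1
t 7.1 pos [550.4 -95.5 153.3] rot [-1.7999e+02  2.0000e-02  2.6000e+01] F [-0.32 -0.38 -0.54] T [-0.002 -0.056 -0.011] w 32.57 q7 -65.1
```

View pics/b3.png

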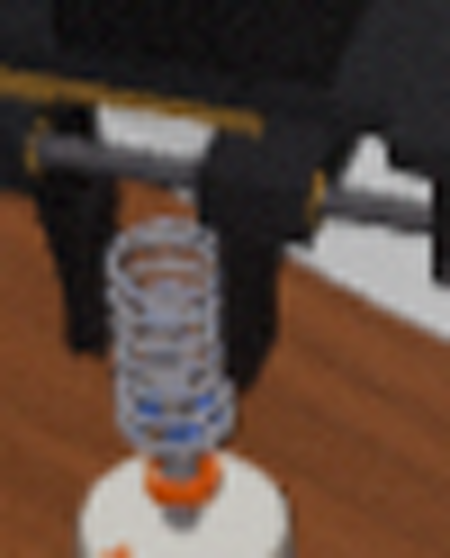

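No force 3 mm below the collar's top face, so the tang looks to be in the upper slot already. I'll keep going carefully.

>>> {"op": "move_arm", "data": {
  "steps": [
    [3, 0, 0, 0.2, 0, 0, 0],
    [3, 0, 0, 0, 0, 0, 0]
  ]
}}

```text
time_s: 7.27
tool_pos: [0.5504, -0.0954, 0.1513]
tool_rot: [-180.0, 0.0, 26.0]
force: [0.8, -0.2, -0.5]
grip_width: 0.033
```

>>> {"op": "move_arm", "data": {
  "steps": [
    [3, 0, 0, 0.2, 0, 0, 0],
    [3, 0, 0, 0, 0, 0, 0]
  ]
}}

```text
time_s: 7.43
tool_pos: [0.5503, -0.0955, 0.1492]
tool_rot: [-180.0, 0.0, 26.0]
force: [1.1, -0.6, -0.8]
grip_width: 0.0331
```

```bash
python3 st.py
```

```text
t 7.43 pos [550.3 -95.5 149.2] rot [-1.7999e+02  2.0000e-02  2.6000e+01] F [ 1.06 -0.6  -0.85] T [-0.063  0.034 -0.016] w 33.09 q7 -65.2
```

The tang is through the upper slot. The lower collar is next, with contact expected at TCP z ≈ 0.1345.

>>> {"op": "move_arm", "data": {
  "steps": [
    [3, 0, 0, 0.4, 0, 0, 0],
    [3, 0, 0, 0.4, 0, 0, 0],
    [3, 0, 0, 0.3, 0, 0, 0],
    [3, 0, 0, 0, 0, 0, 0]
  ]
}}

```text
time_s: 7.77
tool_pos: [0.5498, -0.0954, 0.1375]
tool_rot: [-179.9, 0.1, 26.0]
force: [0.0, -0.8, -0.5]
grip_width: 0.0332
```

>>> {"op": "move_arm", "data": {
  "steps": [
    [3, 0, 0, 0.3, 0, 0, 0],
    [3, 0, 0, 0.2, 0, 0, 0],
    [3, 0, 0, 0, 0, 0, 0]
  ]
}}

```text
time_s: 8.02
tool_pos: [0.5506, -0.0955, 0.1334]
tool_rot: [180.0, -0.0, 26.0]
force: [-0.1, 0.1, 1.9]
grip_width: 0.033
```

```bash
python3 st.py;python3 pic.py b4 scene 205 125 50 62 9; python3 st.py
```

```text
t 8.02 pos [550.6 -95.5 133.4] rot [179.99  -0.    26.  ] F [-0.1   0.06  1.87] T [-0.03   0.041 -0.033] w 32.97 q7 -65.8
t 8.07 pos [550.6 -95.5 133.6] rot [ 1.7999e+02 -1.0000e-02  2.6000e+01] F [ 0.31 -0.01  1.47] T [0.034 0.115 0.025] w 32.99 q7 -65.8
```

View pics/b4.png

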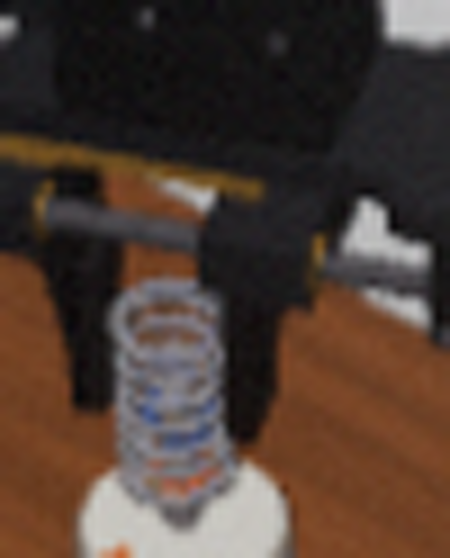

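Contact is where predicted, at 1.7 N with 1 mm of squash. The tang is resting on the lower collar. I'll press to about 3.3 N and sweep towards negative world yaw (+wz) in small steps.

>>> {"op": "move_arm", "data": {
  "steps": [
    [3, 0, 0, 0.15, 0, 0, 0],
    [3, 0, 0, 0.1, 0, 0, 0],
    [3, 0, 0, 0, 0, 0, 0]
  ],
  "force": 10
}}

```text
time_s: 8.32
tool_pos: [0.5506, -0.0955, 0.1312]
tool_rot: [180.0, -0.0, 26.0]
force: [-1.4, -0.3, 2.3]
grip_width: 0.0328
```

>>> {"op": "move_arm", "data": {
  "steps": [
    [3, 0, 0, 0, 0, 0, 0.06],
    [3, 0, 0, 0, 0, 0, 0.06]
  ]
}}

```text
time_s: 8.48
tool_pos: [0.5506, -0.0947, 0.1312]
tool_rot: [-180.0, -0.0, 19.0]
force: [-0.3, 1.8, 2.1]
grip_width: 0.0329
```

>>> {"op": "move_arm", "data": {
  "steps": [
    [3, 0, 0, 0, 0, 0, 0.06],
    [3, 0, 0, 0, 0, 0, 0.06]
  ]
}}

```text
time_s: 8.65
tool_pos: [0.5508, -0.0945, 0.1313]
tool_rot: [-179.9, -0.0, 12.1]
force: [-0.5, 2.1, 2.4]
grip_width: 0.0331
```

>>> {"op": "move_arm", "data": {
  "steps": [
    [3, 0, 0, 0, 0, 0, 0],
    [3, 0, 0, 0, 0, 0, 0]
  ]
}}

```text
time_s: 8.82
tool_pos: [0.5508, -0.0947, 0.1313]
tool_rot: [-180.0, -0.0, 12.4]
force: [-0.9, 1.6, 2.4]
grip_width: 0.033
```

```bash
python3 st.py .5503 -.0954 .1312
```

```text
t 8.82 pos [550.8 -94.7 131.3] rot [-1.7998e+02 -4.0000e-02  1.2380e+01] F [-0.86  1.57  2.42] T [0.473 0.078 0.032] w 32.96 q7 -79.0
delta tool cm [-0.059  0.056  0.008]
```

A side push of about 2 N towards +y (Tx 0.47) means the spring is a bit off-centre. I'll give way in +y and then go on.

>>> {"op": "move_arm", "data": {
  "steps": [
    [3, 0.02, -0.1, 0, 0, 0, 0],
    [3, 0, 0, 0, 0, 0, 0]
  ]
}}

```text
time_s: 8.98
tool_pos: [0.5507, -0.0946, 0.1312]
tool_rot: [180.0, -0.0, 12.3]
force: [0.1, 0.4, 3.9]
grip_width: 0.0326
```

```bash
python3 st.py; python3 pic.py b5 scene 205 125 50 62 9; python3 st.py
```

```text
t 8.98 pos [550.7 -94.6 131.2] rot [ 1.7996e+02 -3.0000e-02  1.2310e+01] F [0.08 0.39 3.9 ] T [ 0.135 -0.041  0.033] w 32.61 q7 -79.2
t 9.03 pos [550.7 -94.6 131.2] rot [ 1.7997e+02 -2.0000e-02  1.2300e+01] F [0.03 1.22 1.71] T [ 0.209 -0.049  0.047] w 33.04 q7 -79.2
```

View pics/b5.png

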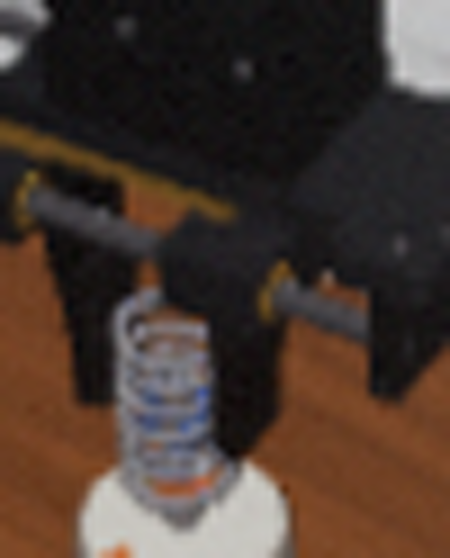

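>>> {"op": "move_arm", "data": {
  "steps": [
    [3, 0, 0, 0, 0, 0, 0.06],
    [3, 0, 0, 0, 0, 0, 0.06],
    [3, 0, 0, 0, 0, 0, 0]
  ]
}}

```text
time_s: 9.28
tool_pos: [0.5508, -0.0942, 0.1312]
tool_rot: [-180.0, -0.0, 5.3]
force: [0.1, 1.3, 1.9]
grip_width: 0.0328
```

```bash
python3 st.py
```

```text
t 9.28 pos [550.8 -94.2 131.2] rot [-1.7999e+02 -4.0000e-02  5.3200e+00] F [0.12 1.27 1.87] T [ 0.368 -0.052  0.043] w 32.81 q7 -85.9
```

The torque about z stays small (0.04 N·m), so this is friction on the tang and it isn't blocked. I'll keep sweeping.

>>> {"op": "move_arm", "data": {
  "steps": [
    [3, 0, 0.05, 0, 0, 0, 0.06],
    [3, 0, 0, 0, 0, 0, 0.06],
    [3, 0, 0, 0, 0, 0, 0]
  ]
}}

```text
time_s: 9.53
tool_pos: [0.5508, -0.0948, 0.1312]
tool_rot: [180.0, -0.0, -1.5]
force: [1.2, 1.1, 2.1]
grip_width: 0.0332
```

```bash
python3 st.py
```

```text
t 9.53 pos [550.8 -94.8 131.2] rot [ 1.80e+02 -3.00e-02 -1.47e+00] F [1.21 1.1  2.11] T [ 0.377 -0.119  0.051] w 33.16 q7 -92.3
```

>>> {"op": "move_arm", "data": {
  "steps": [
    [3, 0, 0, 0, 0, 0, 0.06],
    [3, 0, 0, 0, 0, 0, 0.06],
    [3, 0, 0, 0, 0, 0, 0]
  ]
}}

```text
time_s: 9.78
tool_pos: [0.5508, -0.0949, 0.1312]
tool_rot: [180.0, -0.0, -8.3]
force: [0.6, 1.6, 2.5]
grip_width: 0.0328
```

```bash
python3 st.py
```

```text
t 9.78 pos [550.8 -94.9 131.2] rot [ 1.80e+02 -3.00e-02 -8.29e+00] F [0.55 1.65 2.51] T [ 0.314 -0.128 -0.008] w 32.81 q7 -98.9
```

>>> {"op": "move_arm", "data": {
  "steps": [
    [3, 0, 0, 0.08, 0, 0, 0.06],
    [3, 0, 0, 0, 0, 0, 0.06],
    [3, 0, 0, 0, 0, 0, 0]
  ]
}}

```text
time_s: 10.03
tool_pos: [0.5508, -0.0949, 0.1304]
tool_rot: [-180.0, -0.0, -15.1]
force: [1.0, 1.6, 2.4]
grip_width: 0.0329
```

```bash
python3 st.py
```

```text
t 10.03 pos [550.8 -94.9 130.4] rot [-1.800e+02 -4.000e-02 -1.513e+01] F [0.97 1.6  2.44] T [ 0.411 -0.191  0.022] w 32.86 q7 -105.5
```

>>> {"op": "move_arm", "data": {
  "steps": [
    [3, 0, 0, 0, 0, 0, 0.06],
    [3, 0, 0, 0, 0, 0, 0.06],
    [3, 0, 0, 0, 0, 0, 0]
  ]
}}

```text
time_s: 10.28
tool_pos: [0.5496, -0.0957, 0.1294]
tool_rot: [179.9, 0.1, -22.0]
force: [0.5, 0.2, -0.4]
grip_width: 0.0328
```

```bash
python3 st.py
```

```text
t 10.28 pos [549.6 -95.7 129.4] rot [ 1.7991e+02  1.0000e-01 -2.2020e+01] F [ 0.45  0.24 -0.44] T [ 0.032  0.063 -0.013] w 32.78 q7 -112.1
```

The push fell to zero, so the tang dropped into the lower slot at a tang yaw of about -42°. I'll stop twisting and lower it gently.

>>> {"op": "move_arm", "data": {
  "steps": [
    [3, 0, 0, 0.2, 0, 0, 0],
    [3, 0, 0, 0.1, 0, 0, 0],
    [3, 0, 0, 0, 0, 0, 0]
  ]
}}

```text
time_s: 10.53
tool_pos: [0.55, -0.0952, 0.1266]
tool_rot: [180.0, 0.1, -22.0]
force: [-0.4, -0.4, 0.0]
grip_width: 0.0333
```

```bash
python3 st.py
```

```text
t 10.53 pos [550.  -95.2 126.6] rot [ 1.7997e+02  7.0000e-02 -2.2020e+01] F [-0.37 -0.4   0.  ] T [0.063 0.013 0.026] w 33.27 q7 -112.2
```

>>> {"op": "move_arm", "data": {
  "steps": [
    [3, 0, 0, 0.2, 0, 0, 0],
    [3, 0, 0, 0.1, 0, 0, 0],
    [3, 0, 0, 0, 0, 0, 0]
  ]
}}

```text
time_s: 10.78
tool_pos: [0.5503, -0.095, 0.1239]
tool_rot: [180.0, 0.0, -22.1]
force: [0.1, 0.9, -1.4]
grip_width: 0.033
```

```bash
python3 st.py .55 -.0954 .1165
```

```text
t 10.78 pos [550.3 -95.  123.9] rot [ 1.7999e+02  3.0000e-02 -2.2100e+01] F [ 0.05  0.88 -1.35] T [0.003 0.051 0.033] w 33.0 q7 -112.4
delta tool cm [-0.01   0.051  0.737]
```

>>> {"op": "move_arm", "data": {
  "steps": [
    [3, 0, 0, 0.25, 0, 0, 0],
    [3, 0, 0, 0.25, 0, 0, 0],
    [3, 0, 0, 0.1, 0, 0, 0],
    [3, 0, 0, 0, 0, 0, 0]
  ]
}}

```text
time_s: 11.12
tool_pos: [0.5502, -0.0949, 0.1178]
tool_rot: [180.0, 0.0, -22.1]
force: [0.4, -0.6, -0.8]
grip_width: 0.0333
```

```bash
python3 st.py
```

```text
t 11.12 pos [550.2 -94.9 117.8] rot [ 1.7999e+02  4.0000e-02 -2.2120e+01] F [ 0.44 -0.58 -0.84] T [ 0.033  0.02  -0.014] w 33.28 q7 -112.7
```

>>> {"op": "move_arm", "data": {
  "steps": [
    [3, 0, 0, 0.1, 0, 0, 0],
    [3, 0, 0, 0.1, 0, 0, 0],
    [3, 0, 0, 0, 0, 0, 0]
  ]
}}

```text
time_s: 11.37
tool_pos: [0.5506, -0.0949, 0.1163]
tool_rot: [180.0, -0.0, -22.1]
force: [-0.9, -0.4, 1.4]
grip_width: 0.0329
```

```bash
python3 st.py;python3 pic.py b6 scene 205 125 50 62 9; python3 st.py
```

```text
t 11.37 pos [550.6 -94.9 116.3] rot [ 1.800e+02 -1.000e-02 -2.212e+01] F [-0.9  -0.38  1.43] T [ 0.022  0.084 -0.002] w 32.86 q7 -112.7
t 11.42 pos [550.6 -94.9 116.4] rot [ 1.7999e+02 -1.0000e-02 -2.2120e+01] F [-0.4  -0.33  1.13] T [ 0.133  0.08  -0.007] w 32.82 q7 -112.7
```

View pics/b6.png

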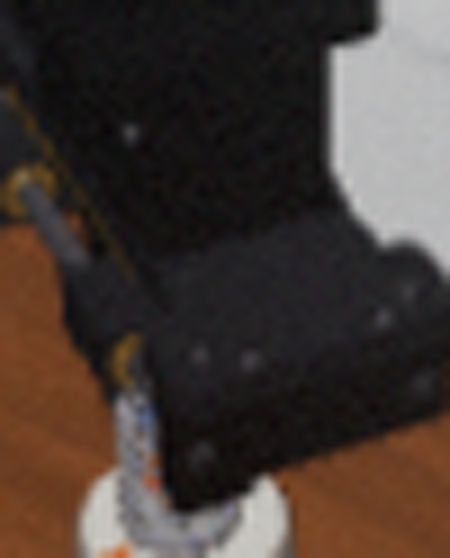

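The spring is seated: contact at TCP z 0.1163 against a predicted 0.1165, about 1.2 N. Opening the fingers and going straight up.

>>> {"op": "move_arm", "data": {
  "steps": [
    [4, 0, 0, 0, 0, 0, 0],
    [5, 0, 0, 0, 0, 0, 0],
    [6, 0, 0, 0, 0, 0, 0],
    [6, 0, 0, 0, 0, 0, 0],
    [6, 0, 0, 0, 0, 0, 0]
  ]
}}

```text
time_s: 11.83
tool_pos: [0.5505, -0.0949, 0.1162]
tool_rot: [180.0, -0.0, -22.1]
force: [-0.4, -0.4, -0.6]
grip_width: 0.0565
```

>>> {"op": "move_arm", "data": {
  "steps": [
    [6, 0, 0, -0.5, 0, 0, 0],
    [6, 0, 0, -1.5, 0, 0, 0],
    [6, 0, 0, -2.5, 0, 0, 0],
    [6, 0, 0, -3.0, 0, 0, 0],
    [6, 0, 0, -3.0, 0, 0, 0]
  ]
}}

```text
time_s: 12.25
tool_pos: [0.5501, -0.0948, 0.2224]
tool_rot: [180.0, 0.1, -22.1]
force: [0.3, -0.4, -0.6]
grip_width: 0.0599
```

```bash
python3 st.py;python3 pic.py b7 scene 195 125 60 66 9; python3 ov6.py b7 195 125 60 66 9 .550 -.0952 .065
```

```text
t 12.25 pos [550.1 -94.8 222.4] rot [ 1.800e+02  6.000e-02 -2.211e+01] F [ 0.31 -0.37 -0.59] T [ 0.047 -0.031  0.003] w 59.85 q7 -109.8
```

View pics/ov_b7.png

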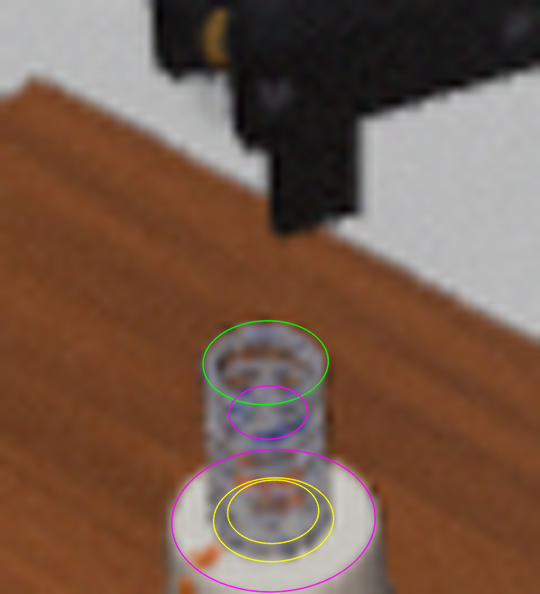

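The released spring matches the seated model: top ring at (266,362) and base ring at (273,520) in this crop. Before handing in I'll check that the other items haven't moved.

```bash
python3 -c "
import cv2,numpy as np
a=cv2.imread('pics/scene0.png');b=cv2.imread('pics/raw_b7.png')
d=cv2.GaussianBlur(cv2.absdiff(a,b),(5,5),0).max(2)
for n,(x,y,w,h) in dict(jar=(92,165,52,58),gourd=(130,198,56,60),head=(176,254,34,34),kettle=(225,240,95,115)).items(): print(n,d[y:y+h,x:x+w].max())
cv2.imwrite('pics/full.png',cv2.resize(b,(800,600)))"
```

```text
jar 15
gourd 14
head 15
kettle 13
```

View pics/full.png

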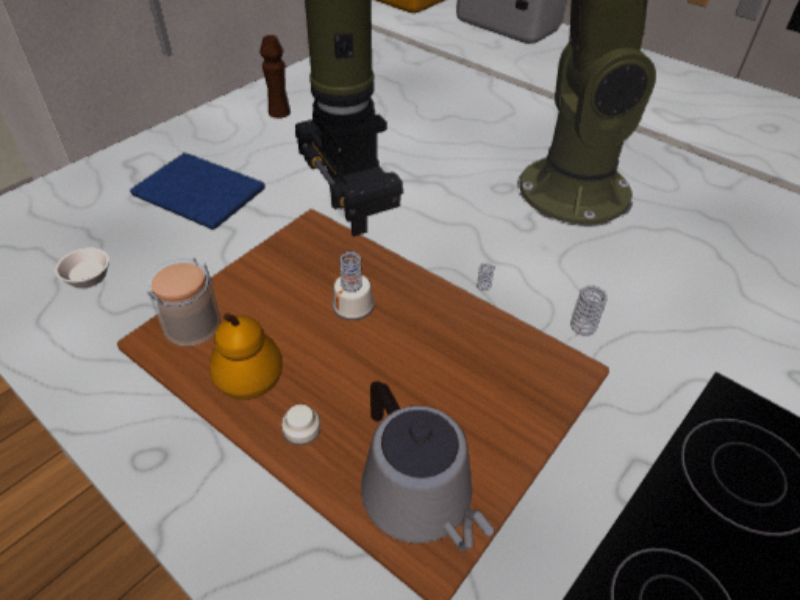

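The spring stands upright on the dispenser at (351,272), the gripper is clear above it, and everything else is where it was at the start. Handing in.

```bash
python3 -c "
from cell import job
print(job.sign_off())"
```

```text
the job is handed in; nothing more can be done
None
```

The middle-sized spring is back on the dispenser's shoulder and released, and I handed the job in at about 12.3 s.

- **Fitting:** The tang went through the upper slot without any search. On the lower collar I pressed at about 2–2.5 N, a little under the suggested 3–4 N. I twisted about 48° until the push dropped to zero.
- **Seating:** It met the shoulder at about 1.2 N, with the tool within 0.2 mm of the expected height.
- **Side push:** I felt up to about 2 N sideways while twisting on the lower collar. I first took it for the spring being off-centre and gave way by 1 mm. The twisting torque stayed low, which pointed to friction on the tang, so I took back half of that. The push vanished when the tang dropped through.
- **Forces:** The highest upward push I read was 3.9 N (readings scatter by about 1 N). Going by the tool's height, the spring was squashed by about 4 mm at most, well under the 10 mm limit.
- **Last checks:** From the scene camera, the released spring matches where a seated, upright spring should appear. The kettle, gourd, jar and push head show no change from the first picture. I did not recheck with the top camera after releasing. No check failed.

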